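Lift a degreased bolt out of a deep mug with tongs and stand it on the drying tray

ROBOT

A 6-joint arm with a two-finger parallel gripper is mounted at the origin on a cart in front of the work surface, level with it; the furniture and walls round the work are solid. World frame = base frame: x ahead of the robot, y to its left, z up, the work surface at z = 0. Lengths are in mm, angles in rad, forces in N, time in s.
With the tool pointing down it reaches from about 400 to 825 mm from the base axis. Payload 7 kg.
Tool frame: the origin (TCP) lies at the very end of the fingers, on their centre line; the grasp point (between the pads) lies 19 mm behind it; z points along the fingers, y is the direction in which the jaws open and shut (so a half turn about z gives the same grasp; the last joint's range is limited). The gripper opens to 88 mm and grips with 3 to 60 N. Pads are 19 mm wide; open, the fingers measure 130 mm over their backs; the gripper's body (78 mm by 193 mm) begins 47 mm behind the grasp point.
Start: joints at [1.478, 0.359, 0.012, 0, -1.224, -0.288], TCP at [250.879, 626.622, 226.561] pointing down, gripper open.
Joint ranges: [-3.07, 3.07], [-1.43, 2.12], [-1.02, 1.25], [-3.03, 1.67], [-3.05, -0], [-3.03, 3.03]. Speed limits (rad/s): [2.39, 2.39, 3.01, 3.14, 3.14, 3.14].

INTERFACE

Orientations are given as a unit quaternion [x, y, z, w].
In Python, from plant import bot gives the robot as it stands. Calls block until the motion is done:
- bot.move_ptp(position, orientation): joint-space move of the TCP to a pose.
- bot.line_to(position, velocity=150, ori=None): straight line of the TCP; ori=None keeps the orientation; velocity is the mean speed in mm/s.
- bot.move_joints(angles): joint-space move.
- bot.move_gripper(opening, force=None): finger opening in mm; force is the grip in N (None keeps the last); returns when the fingers have stopped.
- bot.pause(seconds).
- bot.solve_ik(position, orientation): joint angles nearest the present ones, or None.
- bot.read_state(): the state.
- bot.camera(name): name is "scene" or "top"; returns the picture (400x640x3 uint8, red, green, blue); there is no depth.
- bot.get_calibration(name): a dict with "fx", "fy", "cx", "cy" (pixels), "view" (4x4, takes a point from world to camera coordinates). Camera axes: x right, y up, looking along -z (the intrinsics and any distortion apply to the point x, -y, -z); pixel columns grow to the right and rows downward; lengths in mm; the calibration is good to about 2 mm. A picture is of the moment at which its call begins. get_calibration takes no time and is no camera call.
A pose or a line that the arm cannot do raises bot.Unreachable and nothing moves.
- bot.close_job(): hands the job in, once; it reports no verdict.
The state is a dict: "t": time; "joint_pos": joint angles; "qvel": joint speeds; "tau": joint torques, N m; "tcp_pos": TCP position; "eef_rot": TCP orientation; "contact_force": force on the tool from outside, world axes, zero at the start; "moment": the same for the moment, N m; "width": finger opening in mm.
Only numpy, scipy, OpenCV 4.12 (cv2) and the standard library are available. Lean on these libraries where they do the work, as an engineer would, in place of code of your own. Each camera call takes 0.05 s, during which the arm holds its last target. There are 200 camera calls.

TASK

The bolt standing in the mug has just been degreased and must not be touched by the gripper: take the tongs from their stand, lift the bolt out of the mug with them and stand it upright on its head in the middle of the empty cork pad on the drying tray. Then hang the tongs back in their stand as they were. Leave the mug standing where it is and do not disturb the two bolts already on the tray or the other things on the bench.

Things in the scene. Friction and masses are not known exactly. Their poses are not given: they have to be found in the camera images.
- tongs_grip (a point): Spring tongs, 250 g, upright in their stand: at rest, the middle between the two black rubber grip pads (20 mm wide, reaching 24 mm up and down from here). z up; squeezed along y. 58 mm over the pads at rest; the spring resists with 0.8 N per mm squeezed (9.6 N at 12 mm). Top of the tongs 36 mm above; flanges 26 to 29 mm below. In the stand this point is 29 mm above the stand's top plate
- tongs_tip (a point): At rest, the middle between the tongs' flat jaw tips, half-way up them, 123 mm below tongs_grip; tips 28 mm high, 14 mm wide, 4.5 mm thick, 32 mm apart at rest. This point belongs to the jaw at -y: squeezed by s in all, the true middle of the tips (and of the pads) lies s/2 from it towards -y. Above the tips the blades stand 3 mm farther apart on each side
- tongs_jaw (a joint): How far the tongs are squeezed in all (m): 0 at rest, at most 0.026; the +y jaw slides this far towards the -y jaw, parallel to it. The gap between the tips is 0.032 less this value; about 0.022 when the bolt's shank is pinched
- tongs: The same tongs, whole, 172 mm long; origin level with the lower ends of the tips, half-way between them at rest, z up, closing along y. Flanges that carry them in the stand: 68 mm over both along y at rest, 34 mm along x; the blades below are 46 mm over the outside at rest, 14 mm wide
- stand_opening (a point): Tong stand, fixed: a metal frame whose top plate (64 x 92 mm, 126 mm above the bench) has an opening 24 mm (along x) by 52 mm (along y). This point is the middle of the opening, level with the plate's top. The tongs hang in it by their flanges, their y along the stand's y
- bolt_mid (a point): Steel M10 hexagon bolt, about 45 g, standing on its head on the inner floor of the mug: 52 mm long, head 20 x 17 x 6 mm at the bottom, shank 10 mm in diameter above. This point is half-way up, 26 mm above the head's underside; z is the bolt's axis, from the head to the shank's end
- bolt: The same bolt, whole; origin at the middle of the underside of its head
- mug_mouth (a point): Dark mug with a handle, loose on the bench: middle of its mouth, 106 mm above the bench. 88 mm across the mouth outside, narrowing downward; inside at least 70 mm across at the mouth and 50 mm at 22 mm above the bench; inner floor 8 mm above the bench
- mug: The same mug, whole; z up
- pad_empty_top (a point): Middle of the top of the empty cork pad (40 x 40 x 4 mm, top 7 mm above the bench), one of three fixed in a row along y, 60 mm apart, in a low metal tray (90 x 200 mm, rim 12 mm high); each of the other two carries a bolt. Its x and y axes are the tray's
- bolt_a_mid (a point): Bolt like the first, standing on its head on one of the other pads: the point half-way up it, 26 mm above its underside
- bolt_b_mid (a point): Bolt like the first, standing on its head on the remaining pad: the point half-way up it, 26 mm above its underside
- spanner: Combination spanner, 34 x 191 x 10 mm, lying near the front edge of the bench; leave it alone
- screwdriver: Screwdriver, 27 x 192 x 28 mm, lying near the front edge; leave it alone
- pliers: Pliers, 50 x 170 x 14 mm, lying at the left; leave it alone
Things that resemble listed ones, but are neither listed nor needed, are in the scene too. Of the things that look like the tongs, the middle-sized one is meant.

How it is judged (in metres and radians):
On the way, in this order (a step that is already met when the one before it is completed fails the run):
1. the bolt is held by the tongs, wholly above the mouth of the mug (contact force between tongs and bolt above 0.5 N and height (world z) of bolt_mid above 0.132 m), for 0.2 s.
2. the bolt stands on the empty pad, let go by the tongs (horizontal distance between bolt_mid and pad_empty_top below 0.012 m and z of bolt_mid in the frame of pad_empty_top below 0.03 m and angle between bolt_mid's own z axis and vertical below 0.1 rad and contact force between tongs and bolt below 0.05 N), for 0.2 s.
At the end, for the whole second after the job is handed in: Bolt upright (0.1 rad) on its head on the empty pad, within 12 mm of its middle; tongs hanging in the stand on their flanges, upright (0.1 rad), within 10 mm of the opening's middle; both at rest; mug upright within 40 mm, the other bolts upright within 12 mm of where they were (horizontal distance between bolt_mid and pad_empty_top below 0.012 m and z of bolt_mid in the frame of pad_empty_top between 0.022 and 0.03 m and angle between each of bolt_mid, tongs, mug's own z axis and vertical below 0.1 rad and linear speed of each of bolt, tongs below 0.02 m/s and horizontal distance between tongs_grip and stand_opening below 0.01 m and z of tongs_grip in the frame of stand_opening between 0.025 and 0.033 m and distance of mug from where it was at the start of the episode below 0.04 m and angle between each of bolt_a_mid, bolt_b_mid's own z axis and vertical below 0.15 rad and distance of each of bolt_a_mid, bolt_b_mid from where it was at the start of the episode below 0.012 m); the robot touches nothing.
It fails at once if the gripper or arm touches the degreased bolt (contact force between any of the fingers, the arm and bolt above 0.2 N).
It fails at once if the mug is tipped or pushed away (angle between mug's own z axis and vertical above 0.3 rad or distance of mug from where it was at the start of the episode above 0.04 m).
It fails at once if a bolt on the tray is knocked over or pushed away (angle between any of bolt_a_mid, bolt_b_mid's own z axis and vertical above 0.3 rad or distance of any of bolt_a_mid, bolt_b_mid from where it was at the start of the episode above 0.02 m).
It fails at once if the other things on the bench are disturbed (distance of any of spanner, screwdriver, pliers from where it was at the start of the episode above 0.03 m).
It also fails if it takes over 64 s, if anything falls off the work surface, if the arm or the gripper's body presses on something with over 40 N, if the wrist force passes 120 N, or if a joint passes its speed limit or range.

## Working session

There is one attempt and no reset: what is moved stays moved. The work goes in short steps, each a Python script; the robot and the scene stay as the last script left them, time stands still between calls to the robot, and variables do not carry over. Pictures are saved under pics/ and viewed, about 8 in all and at most 12, crops included, and the job is handed in when it is done.

```bash
ls; mkdir -p pics; python3 - <<'E'
from plant import bot
import cv2,numpy as np
for n in("scene","top"):
    im=bot.camera(n); cv2.imwrite(f"pics/{n}0.png",im[:,:,::-1])
    c=bot.get_calibration(n); print(n,{k:(np.round(v,4).tolist() if k=='view' else v) for k,v in c.items()})
s=bot.read_state();print(s)
E
```

```text
pics
scene {'fx': 424.28327927239917, 'fy': 424.28327927239917, 'cx': 316.3729920206072, 'cy': 201.64438263837081, 'view': [[0.4979, -0.8671, 0.0127, -138.6416], [0.5302, 0.3159, 0.7868, -381.1079], [-0.6863, -0.385, 0.6171, -1133.9167], [0.0, 0.0, 0.0, 1.0]]}
top {'fx': 456.162184134, 'fy': 456.162184134, 'cx': 316.4903493405469, 'cy': 198.7375028325069, 'view': [[0.4057, -0.914, -0.0019, -89.0285], [0.8295, 0.3673, 0.4208, -508.9308], [-0.3839, -0.1723, 0.9072, -1539.1385], [0.0, 0.0, 0.0, 1.0]]}
{'t': 0.1, 'joint_pos': array([ 1.47811638e+00,  3.59292480e-01,  1.11449629e-02, -3.25644136e-04,
       -1.22407435e+00, -2.88127790e-01]), 'qvel': array([-1.55286367e-03, -4.89192321e-05,  1.17275962e-03, -1.06494332e-03,
       -1.49470736e-03,  3.73802912e-04]), 'tau': array([-4.99848138e-04, -5.84165275e+01,  2.93749988e+01,  7.01554075e+00,
        1.01995678e-02, -4.62542789e-05]), 'tcp_pos': array([250.71713682, 626.24092725, 225.7256145 ]), 'eef_rot': array([ 9.81917126e-01, -1.89309866e-01, -8.28192379e-05,  7.24304130e-04]), 'contact_force': array([-0.39267974, -0.28721499, -0.69041933]), 'moment': array([-0.04697981, -0.01873451,  0.00198365]), 'width': 87.63990828291776}
```

View pics/scene0.png

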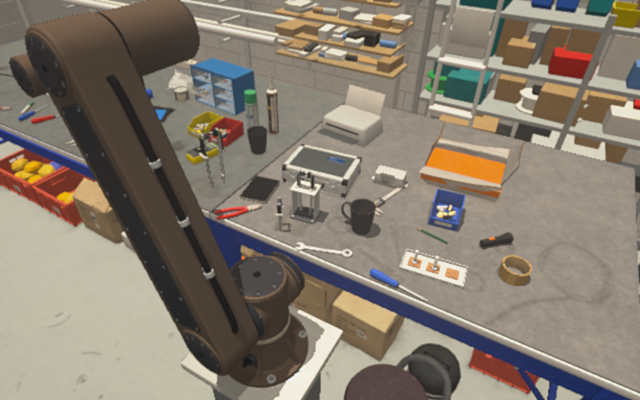

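View pics/top0.png

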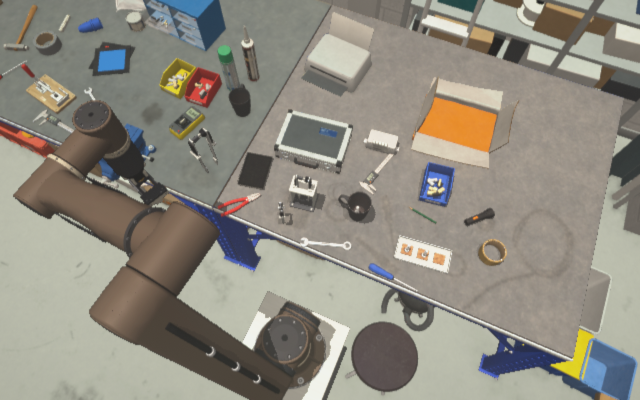

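Tongs candidates in the top view are a large pair at (205,148), a middle-sized pair in the white stand at (304,188), and a small pair at (284,212). I choose the middle one, in the stand. The dark mug with a handle is at (358,205); the other dark cup, at (240,100), has no handle. The tray is at (422,253), and its rightmost pad looks empty.

```bash
python3 - <<'E'
import cv2,numpy as np
a=cv2.imread("pics/scene0.png");b=cv2.imread("pics/top0.png")
def crop(im,x,y,w,h,k): return cv2.resize(im[y:y+h,x:x+w],None,fx=k,fy=k,interpolation=cv2.INTER_CUBIC)
# scene stand+mug 270..390,160..240 x6.6 ; top 
A=crop(a,270,162,120,76,6); B=crop(b,270,166,120,50,6)
cv2.imwrite("pics/c1.png",np.vstack([A[:290*2][:300+156],B][:1]))
cv2.imwrite("pics/c2.png",np.hstack([crop(b,270,166,66,60,6),crop(b,335,180,66,60,6)]))
cv2.imwrite("pics/c3.png",np.vstack([crop(a,395,240,80,50,6)[:, :480],crop(b,385,230,80,45,6)]))
E
```

```text
(no output)
```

View pics/c1.png

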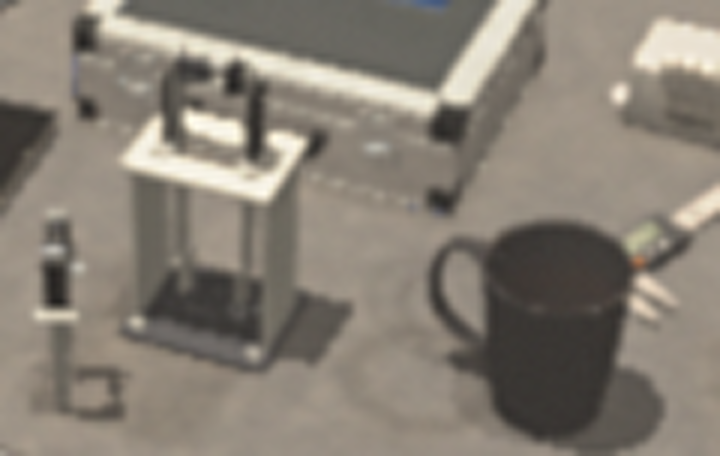

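View pics/c2.png

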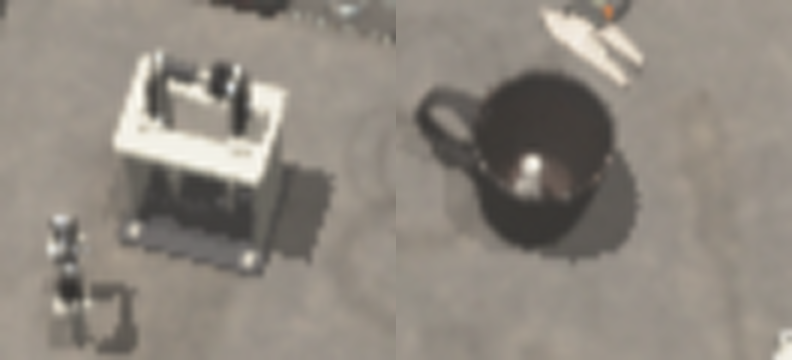

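View pics/c3.png

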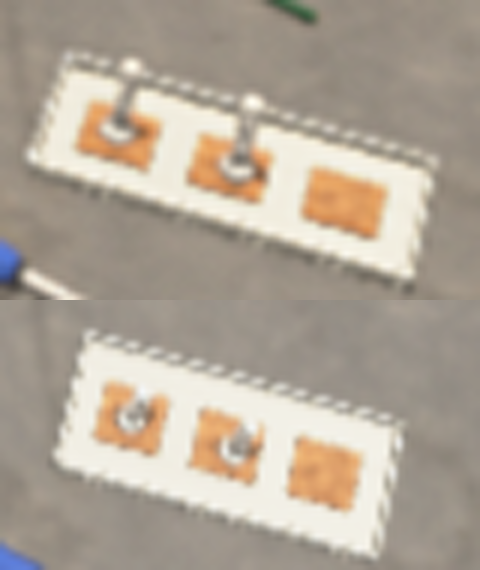

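The crops confirm it: the middle-sized tongs hang in the white stand. The bolt in the mug has its shank end at about (357.4,207) and its head at about (357,212). The empty pad is the rightmost, at about (439,258). Next I measure positions.

```bash
cat > h.py <<'E'
import numpy as np, cv2
from plant import bot
CAL={n:bot.get_calibration(n) for n in("scene","top")}
def ray(n,p,z):
    "pixels (N,2) -> world xy on plane z"
    c=CAL[n]; V=np.array(c["view"]); p=np.atleast_2d(np.asarray(p,float))
    d=np.c_[(p[:,0]-c["cx"])/c["fx"],-(p[:,1]-c["cy"])/c["fy"],-np.ones(len(p))]@V[:3,:3]
    o=-V[:3,:3].T@V[:3,3]
    return (o+d*((z-o[2])/d[:,2])[:,None])[:,:2]
def blob(n,mask,roi,big=True):
    x,y,w,h=roi; m=np.zeros(mask.shape,np.uint8); m[y:y+h,x:x+w]=mask[y:y+h,x:x+w]*255
    cs,_=cv2.findContours(m,cv2.RETR_EXTERNAL,cv2.CHAIN_APPROX_NONE)
    return sorted(cs,key=cv2.contourArea)[::-1]
def rect(xy):
    r=cv2.minAreaRect(xy.astype(np.float32)); return np.round(r[0],1),np.round(r[1],1),round(r[2],1)
E
python3 - <<'E'
from h import *
for n,st,tr,mg in(("top",(284,168,40,36),(385,225,75,55),(330,180,50,45)),("scene",(288,178,36,22),(395,240,85,55),(335,190,50,50))):
    im=cv2.imread(f"pics/{n}0.png"); hsv=cv2.cvtColor(im,cv2.COLOR_BGR2HSV); H,S,V=[hsv[...,i].astype(int) for i in range(3)]
    w=(V>185)&(S<45)
    c=blob(n,w,st)[0][:,0]; print(n,"stand",rect(ray(n,c,126)),np.round(ray(n,cv2.boxPoints(cv2.minAreaRect(c)),126)).tolist())
    c=blob(n,w,tr)[0][:,0]; print("tray",rect(ray(n,c,7)))
    for c in blob(n,(H<18)&(S>100)&(V>110),tr)[:3]: print("pad",rect(ray(n,c[:,0],7)),c[:,0].mean(0).round(1))
    c=blob(n,V<95,mg)[0][:,0]; print("mug box",cv2.boundingRect(c)); 
im=cv2.imread("pics/top0.png")
print(cv2.cvtColor(im,cv2.COLOR_BGR2GRAY)[200:217,346:372])
print("bolt top",ray("top",(357.0,206.3),60),"head",ray("top",(356.7,212),11))
E
```

```text
top stand (array([524.4, 189.1]), array([66.2, 94.5]), 9.6) [[484.0, 229.0], [549.0, 245.0], [565.0, 149.0], [500.0, 135.0]]
tray (array([ 501.3, -301.9]), array([ 92.7, 199.9]), 6.6)
pad (array([ 505.9, -360. ]), array([34.9, 36.2]), 6.7) [438.5 258.6]
pad (array([ 498.7, -300.7]), array([34.9, 35.6]), 5.6) [421.5 254.9]
pad (array([ 491.3, -241.2]), array([34.7, 35.4]), 1.9) [406.2 249.8]
mug box (338, 192, 36, 30)
scene stand (array([518.1, 185.8]), array([66.5, 94.6]), 9.5) [[462.0, 213.0], [520.0, 246.0], [560.0, 148.0], [500.0, 118.0]]
tray (array([ 494.7, -303.3]), array([ 86.5, 202.4]), 4.6)
pad (array([ 500.7, -363.2]), array([35.7, 36.8]), 7.5) [452.  273.2]
pad (array([ 486.5, -244.3]), array([36.6, 36.7]), 7.4) [414.  262.2]
pad (array([ 493.6, -303.7]), array([35.6, 36.2]), 7.5) [432.9 267.9]
mug box (342, 199, 38, 38)
[[104  84  68  64  59  58  58  58  58  59  60  60  62  62  62  63  63  63
   63  64  64  63  64  64  74 115]
 [128  88  63  60  58  58  58  59  59  60  61  61  63  62  63  63  64  63
   63  64  64  63  62  62  69 113]
 [131 100  64  57  58  58  58  59  59 
[... 971 characters left out ...]
2  84 113 160 156 147 133  87  79  92  93  88
   71  72  65  65  73  89  91  91]
 [128 117  89  61  57  57  59  66  84 112 119 112 115  83  69  82  94  99
   72  64  59  62  85  90  91  91]
 [126 119 105  65  57  57  57  57  60  69  78  73  78  68  61  65  71  76
   61  57  58  72  91  92  91  92]
 [122 119 112  68  57  56  57  57  56  57  58  57  58  58  56  56  57  58
   56  57  66  85  93  94  93  92]
 [121 120 116  82  59  57  56  56  56  56  56  56  55  56  56  56  56  55
   55  59  77  90  92  93  93  92]
 [122 120 120  99  66  58  57  56  55  56  56  56  56  56  56  55  56  56
   58  70  86  91  91  91  92  92]]
bolt top [[556.06804955 -15.42402441]] head [[555.2845952  -18.65324696]]
```

```bash
cat >> h.py <<'E'
def q(deg): a=np.radians(deg)/2; return [np.cos(a),np.sin(a),0,0]
def proj(n,P):
    c=CAL[n]; p=np.atleast_2d(P)@np.array(c["view"])[:3,:3].T+np.array(c["view"])[:3,3]
    return np.c_[c["cx"]-c["fx"]*p[:,0]/p[:,2],c["cy"]+c["fy"]*p[:,1]/p[:,2]]
def st():
    s=bot.read_state(); print("t",round(s["t"],2),"tcp",s["tcp_pos"].round(1),"F",s["contact_force"].round(1),"M",s["moment"].round(2),"w",round(s["width"],1)); return s
E
python3 - <<'E'
from h import *
s=st()
bot.line_to([250.7,626.2,300],250)
print(bot.solve_ik([521,187.5,230],q(9.6)),bot.solve_ik([521,187.5,230],q(-170.4)))
bot.move_ptp([521,187.5,230],q(9.6)); s=st()
p=s["tcp_pos"]; a=np.radians(9.6); ty=np.array([np.sin(a),-np.cos(a),0])
for n in CAL:
    im=bot.camera(n)[:,:,::-1].copy(); cv2.imwrite(f"pics/{n}1.png",im)
    pr=proj(n,[p,p+ty*44,p-ty*44,p+ty*65,p-ty*65]); print(n,pr.round(1).tolist())
    x,y=pr[0].astype(int); C=cv2.resize(im[y-40:y+35,x-62:x+63],None,fx=6,fy=6,interpolation=cv2.INTER_CUBIC)
    for u in pr: cv2.circle(C,tuple(int(v) for v in (u-[x-62,y-40]+.5)*6),3,(0,0,255),-1)
    cv2.imwrite(f"pics/g_{n}.png",C)
a=cv2.imread("pics/g_scene.png");b=cv2.imread("pics/g_top.png")
cv2.imwrite("pics/g.png",cv2.resize(np.vstack([a,b]),None,fx=.66,fy=.66))
E
```

```text
t 0.1 tcp [250.7 626.2 225.7] F [-0.4 -0.3 -0.7] M [-0.05 -0.02  0.  ] w 87.6
[ 0.699173    0.15741417 -0.25288103  0.         -1.16050113  1.03917493] [ 0.699173    0.15741417 -0.25288103  0.         -1.16050113 -2.10241772]
t 2.42 tcp [521.  188.1 230. ] F [0.3 0.1 0. ] M [-0.03 -0.01 -0.03] w 87.1
scene [[304.6, 161.2], [316.9, 163.8], [292.5, 158.6], [322.9, 165.1], [286.8, 157.4]]
top [[301.9, 172.7], [314.3, 175.5], [289.5, 169.9], [320.3, 176.9], [283.7, 168.6]]
```

View pics/g.png

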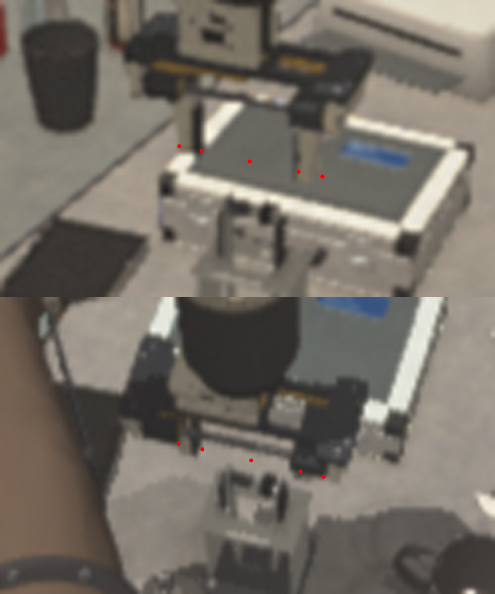

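Scene-view projections match the fingertips. The top view reads about 1.7 px (5 mm) too far, which explains the disagreement between views, so I trust the scene camera.

```bash
python3 - <<'E'
from h import *
bot.line_to([519.5,186.6,230],100,q(9.6)); bot.line_to([519.5,186.6,138],80); s=st()
for n in CAL:
    im=bot.camera(n)[:,:,::-1].copy(); cv2.imwrite(f"pics/{n}2.png",im)
im=cv2.imread("pics/scene2.png"); im2=cv2.imread("pics/top2.png")
cv2.imwrite("pics/d.png",np.hstack([cv2.resize(im[155:230,275:335],None,fx=6.6,fy=6.6,interpolation=cv2.INTER_CUBIC),cv2.resize(im2[155:230,272:332],None,fx=6.6,fy=6.6,interpolation=cv2.INTER_CUBIC)]))
E
```

```text
t 4.08 tcp [519.9 186.8 138.6] F [-0.2  0.2  1.1] M [-0.07 -0.04 -0.01] w 87.8
```

View pics/d.png

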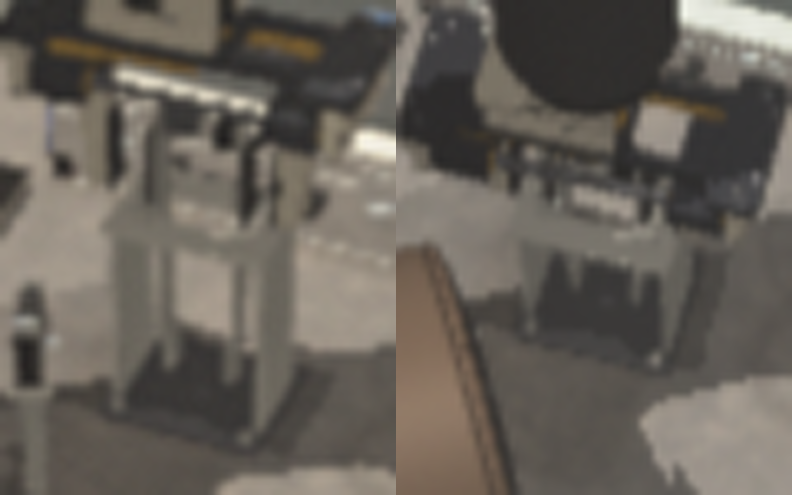

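```bash
python3 - <<'E'
from h import *
bot.move_gripper(48,25); st()
bot.line_to([519.5,186.6,270],100); st(); bot.camera("scene")
cv2.imwrite("pics/scene3.png",bot.camera("scene")[:,:,::-1]); cv2.imwrite("pics/top3.png",bot.camera("top")[:,:,::-1])
k=np.array([5.1,3.1])
print("bolt top",ray("top",(357.1,206.9),60)-k,"head",ray("top",(356.5,210.3),12)-k)
print("mug scene",ray("scene",(363.3,205.8),106),ray("scene",[(350.8,205.8),(375.8,205.8)],106),"top",ray("top",(359.6,202.9),106)-k)
E
```

```text
t 5.02 tcp [519.5 186.6 138. ] F [-0.7 -0.1 -0.1] M [-0.03 -0.    0.03] w 48.4
t 6.48 tcp [519.2 186.4 269.2] F [ 0.4 -0.6 -3.2] M [-0.03  0.04 -0.03] w 48.3
bolt top [[548.85314224 -19.76955675]] head [[556.00142155 -18.5195993 ]]
mug scene [[550.22277648 -25.58714988]] [[528.53301665  10.83693171]
 [571.93855385 -62.0549233 ]] top [[546.84978815 -26.40353281]]
```

```bash
python3 - <<'E'
from h import *
for y in(-80.4,99.6): print(y,bot.solve_ik([549.5,-19.5,270],q(y)),bot.solve_ik([501,-362.8,270],q(y)))
j=bot.solve_ik([549.5,-19.5,270],q(-80.4))
bot.move_ptp([549.5,-19.5,270],q(-80.4)); bot.line_to([549.5,-19.5,232],80); s=st()
p=s["tcp_pos"]; ims=[]
for n in CAL:
    im=bot.camera(n)[:,:,::-1].copy(); cv2.imwrite(f"pics/{n}4.png",im)
    u=proj(n,[p-[0,0,120]])[0]; print(n,u.round(1)); ims.append(cv2.resize(im[170:245,325:385],None,fx=6.6,fy=6.6,interpolation=cv2.INTER_CUBIC))
cv2.imwrite("pics/e.png",np.hstack(ims))
E
```

```text
-80.4 [ 0.32084515  0.1263668  -0.1975647   0.         -1.24686483 -0.15329355] [-0.31148356  0.242555   -0.05235856  0.         -1.27588277  0.47903517]
99.6 [ 0.32084515  0.1263668  -0.1975647   0.         -1.24686483  2.98829911] [-0.31148356  0.242555   -0.05235856  0.         -1.27588277 -2.66255748]
t 8.36 tcp [549.7 -19.4 232.2] F [ 0.5 -0.2 -2.5] M [ 0.07 -0.07  0.02] w 48.0
scene [361.7 203.9]
top [358.5 202.3]
```

View pics/e.png

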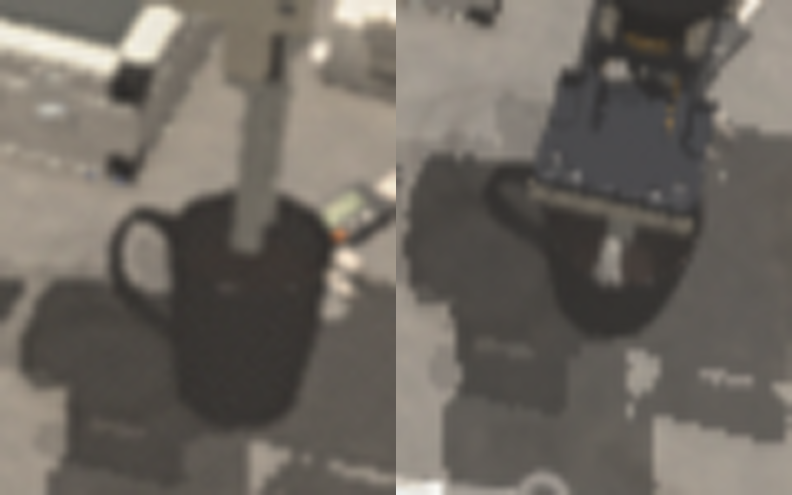

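Laterally the tongs line up with the bolt (tips at column 362 in the scene view; bolt at 357.7 against gripper centre 357.5 in the top view). I descend in stages, checking forces.

```bash
python3 - <<'E'
from h import *
f0=bot.read_state()["contact_force"]
for z in (190,178,170,162,154,146):
    bot.line_to([549.5,-19.5,z],60); s=st()
    if np.linalg.norm(s["contact_force"]-f0)>4: print("contact, stop"); break
cv2.imwrite("pics/scene5.png",bot.camera("scene")[:,:,::-1])
E
```

```text
t 9.31 tcp [549.8 -19.5 190.2] F [ 0.4  0.5 -0.6] M [ 0.08 -0.04 -0.03] w 48.4
t 9.66 tcp [549.2 -19.6 177.5] F [ 0.8 -0.7 -2.3] M [ 0.09 -0.09  0.02] w 48.3
t 9.94 tcp [549.2 -19.6 169.5] F [ 0.1  0.2 -3.1] M [ 0.09 -0.05 -0.06] w 48.1
t 10.22 tcp [549.2 -19.6 161.5] F [ 0.2 -0.5 -2. ] M [ 0.07 -0.09 -0.04] w 47.9
t 10.51 tcp [549.2 -19.6 153.5] F [-0.7  0.6 -2.4] M [ 0.13 -0.12  0.01] w 48.2
t 10.79 tcp [549.2 -19.6 145.5] F [ 0.5  0.7 -2.5] M [ 0.12 -0.1   0.03] w 47.9
```

```bash
python3 - <<'E'
from h import *
for w in (44,40,38): bot.move_gripper(w,30); st()
bot.move_gripper(30,30); bot.pause(.3); st()
E
```

```text
t 11.19 tcp [549.7 -19.5 146.2] F [ 0.7 -0.2 -2. ] M [ 0.11 -0.22 -0.04] w 44.0
t 11.54 tcp [549.5 -19.5 146. ] F [ 0.4  0.7 -3.3] M [ 0.12 -0.24 -0.06] w 40.2
t 11.82 tcp [549.4 -19.5 145.9] F [-0.2 -0.1 -2.1] M [ 0.13 -0.16 -0.  ] w 38.3
t 12.37 tcp [549.4 -19.5 145.9] F [ 0.6  0.6 -3.5] M [ 0.07  0.02 -0.02] w 35.3
```

Width 35.3 means the bolt is pinched (fully closed would be 32). I lift it.

```bash
python3 - <<'E'
from h import *
bot.line_to([549.5,-19.5,160],30); st()
bot.line_to([549.5,-19.5,280],80); bot.pause(.2); s=st()
bot.move_ptp([501,-362.8,280],q(-80.4)); s=st()
p=s["tcp_pos"]; ims=[]
for n in CAL:
    im=bot.camera(n)[:,:,::-1].copy(); cv2.imwrite(f"pics/{n}6.png",im)
    u=proj(n,[p-[0,0,112]])[0]; x,y=u.astype(int); print(n,u.round(1),x,y); ims.append(cv2.resize(im[y-45:y+50,x-30:x+30],(390,600),interpolation=cv2.INTER_CUBIC))
cv2.imwrite("pics/f.png",np.hstack(ims))
E
```

```text
t 12.98 tcp [549.5 -19.5 160.1] F [ 0.3  0.3 -3.6] M [ 0.07  0.01 -0.01] w 35.3
t 14.83 tcp [549.4 -19.5 279.7] F [ 0.7  0.1 -2.7] M [ 0.08 -0.02  0.01] w 35.3
t 16.14 tcp [ 501.4 -362.   280. ] F [-0.1  0.  -3. ] M [ 0.09 -0.05 -0.  ] w 35.6
scene [463.1 235.1] 463 235
top [450.3 245.4] 450 245
```

View pics/f.png

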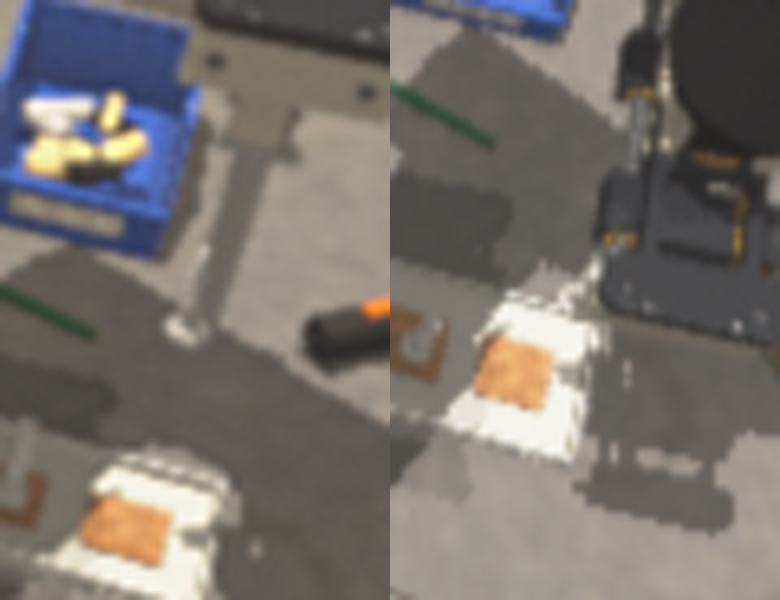

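The bolt hangs upright, parallel to the blades, but sits towards the tips' left (+y) edge (scene: head at 461,241.9; top at 464.2,229.6). I'll compute the offset and correct for it.

```bash
python3 - <<'E'
from h import *
p=np.array([501.4,-362.4,280]); a=np.radians(-80.4)
cx=np.array([np.cos(a),np.sin(a)]); 
for px,z in(((461,241.9),145),((464.2,229.6),194)):
    w=ray("scene",px,z)[0]; d=w-p[:2]; print(z,w.round(1),"cross",(d@cx).round(1),"pinch",(d@[-cx[1],cx[0]]).round(1))
g=cv2.cvtColor(cv2.imread("pics/scene6.png"),cv2.COLOR_BGR2GRAY); print(g[226:246,455:474])
print("tip",proj("scene",[p-[0,0,120],p-[0,0,120]+np.r_[cx*7,0],p-[0,0,120]-np.r_[cx*7,0]]).round(1).tolist())
E
```

```text
145 [ 496.6 -362.3] cross -0.9 pinch -4.7
194 [ 495. -361.] cross -2.5 pinch -6.0
[[ 66  64  70  80  85  94 118 149 155 147 126 106 101 102 101 107 126 149
  154]
 [ 65  67  74  84  87 104 139 152 152 140 117 103 102 101 103 113 137 152
  153]
 [ 63  68  80  86  93 117 148 155 153 147 115  99 101 102 105 124 150 158
  154]
 [ 62  67  81  88 106 139 152 154 167 179 129 101 100 101 108 129 154 156
  154]
 [ 77  75  80  91 117 148 154 157 169 168 121  99 102 102 114 140 155 156
  152]
 [117 109 102 113 139 152 155 161 165 139 107 100 100 105 122 148 156 155
  153]
 [145 141 138 142 150 154 158 162 147 122 104 101 103 108 125 149 154 154
  154]
 [154 153 153 152 152 152 159 162 134 113 103 101 102 112 135 149 151 151
  152]
 [145 151 156 155 152 152 154 149 125 110 103 100 104 118 143 151 151 150
  150]
 [110 125 149 157 154 152 155 146 124 105  98 100 108 126 146 151 150 152
  151]
 [ 91  99 123 144 149 149 149 140 118 102 100 102 115 139 151 153 152 153
  151]
 [ 89  90  99 110 120 140 149 142 117 102 101 104 121 147 153 153 153 154
  152]
 [ 90  90  90  89  94 119 139 130 111 102 101 107 126 147 150 150 151 154
  153]
 [ 90  88  89  93 110 124 122 115 109 103 103 113 135 148 151 149 151 152
  153]
 [ 88  88  93 121 160 162 123 110 113 110 103 117 146 151 150 149 151 152
  154]
 [ 90  89  99 145 195 184 140 116 122 127 105 111 140 147 149 151 152 153
  154]
 [ 91  90  95 132 188 202 178 144 132 136 110  97 108 120 140 151 153 155
  157]
 [ 91  88  88 104 138 164 177 171 135 121 102  90  90  96 119 141 149 155
  159]
 [ 89  87  86  90 100 116 137 143 118 102  93  88  88  89  98 109 124 143
  152]
 [ 88  89  89  87  89  92 100 104  98  92  89  89  90  90  91  91  96 110
  114]]
tip [[462.6, 237.2], [465.1, 237.8], [460.1, 236.6]]
```

```bash
python3 - <<'E'
from h import *
bot.line_to([503,-361,280],100); bot.line_to([503,-361,160],100); bot.pause(.3); s=st()
ims=[]
for n,(x,y) in(("scene",(453,262)),("top",(440,248))):
    im=bot.camera(n)[:,:,::-1].copy(); cv2.imwrite(f"pics/{n}7.png",im)
    ims.append(cv2.resize(im[y-38:y+38,x-25:x+25],(390,593),interpolation=cv2.INTER_CUBIC))
    print(n,proj(n,[s["tcp_pos"]-[0,0,138],s["tcp_pos"]-[0,0,132]]).round(1).tolist())
cv2.imwrite("pics/f2.png",np.hstack(ims))
E
```

```text
t 18.14 tcp [ 503.1 -361.   160.3] F [ 0.9  0.1 -2.7] M [ 0.11 -0.03  0.02] w 35.3
scene [[452.4, 269.1], [452.8, 267.8]]
top [[439.5, 258.2], [439.9, 257.6]]
```

View pics/f2.png

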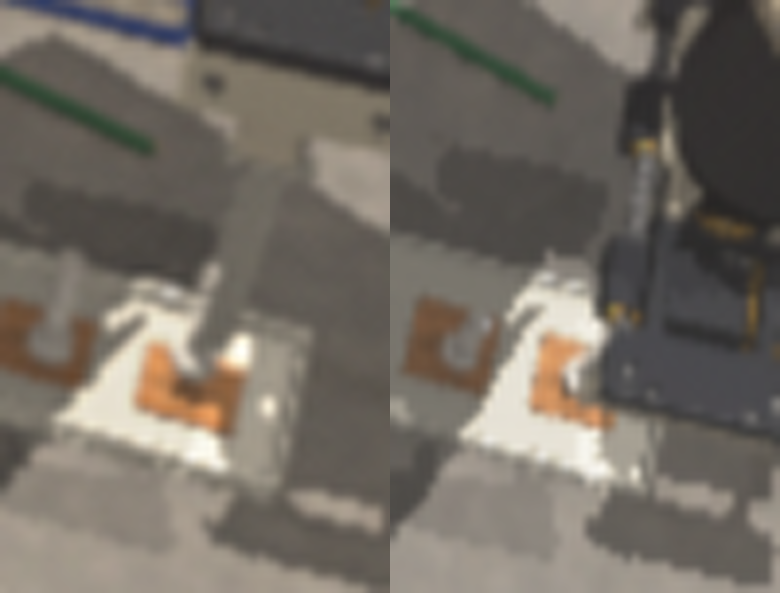

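Both views put the bolt within about 3 mm of the pad's middle (head about 0.6 px right, about 1 px low). I shift it slightly and lower it until contact.

```bash
python3 - <<'E'
from h import *
X,Y=504.2,-359.5
bot.line_to([X,Y,160],50); bot.line_to([X,Y,148],50); bot.pause(.2)
f=lambda: np.mean([bot.read_state()["contact_force"][2] for _ in range(5)])
f0=f(); print(f0)
z=148
while z>141.5:
    z-=.5; bot.line_to([X,Y,z],25); bot.pause(.04); v=f(); print(z,round(v,1))
    if v-f0>2.5: break
st()
E
```

```text
-2.908139111137231
147.5 -2.9
147.0 -3.8
146.5 -3.1
146.0 -3.5
145.5 -2.5
145.0 1.3
t 20.83 tcp [ 504.4 -359.7  145.5] F [-0.7  0.6  1.3] M [0.25 0.29 0.02] w 35.5
```

```bash
python3 - <<'E'
from h import *
for w in (37,40,46): bot.move_gripper(w,25); st()
bot.pause(.4)
bot.line_to([504.2,-359.5,165],40); st()
bot.line_to([504.2,-359.5,280],120); st()
bot.move_ptp([519.5,186.6,280],q(9.6)); s=st()
ims=[]
for n,(x,y) in(("scene",(445,265)),("top",(430,252))):
    im=bot.camera(n)[:,:,::-1].copy(); cv2.imwrite(f"pics/{n}8.png",im)
    ims.append(cv2.resize(im[y-30:y+25,x-30:x+30],(390,358),interpolation=cv2.INTER_CUBIC))
im=cv2.imread("pics/scene8.png")
cv2.imwrite("pics/k.png",np.vstack([np.hstack(ims),np.hstack([cv2.resize(cv2.imread(f"pics/{n}8.png")[135:172+20,265:345],(390,240),interpolation=cv2.INTER_CUBIC) for n in CAL])]))
E
```

```text
t 21.11 tcp [ 504.  -359.4  144.6] F [-0.2 -0.3 -2.1] M [ 0.12 -0.02 -0.06] w 37.2
t 21.43 tcp [ 504.2 -359.5  144.9] F [-0.1  0.  -2.2] M [ 0.07 -0.04 -0.04] w 40.4
t 21.82 tcp [ 504.2 -359.5  145. ] F [-0.5 -1.2 -2.5] M [ 0.07 -0.1   0.01] w 46.2
t 22.87 tcp [ 504.2 -359.4  165.1] F [ 0.5  0.1 -2.5] M [ 0.12 -0.02  0.01] w 46.0
t 23.98 tcp [ 503.8 -359.2  279. ] F [-0.8 -0.3 -2.6] M [0.15 0.01 0.08] w 46.5
t 25.95 tcp [519.8 185.9 280. ] F [-0.7  0.3 -3.4] M [-0.05 -0.02 -0.  ] w 46.2
```

View pics/k.png

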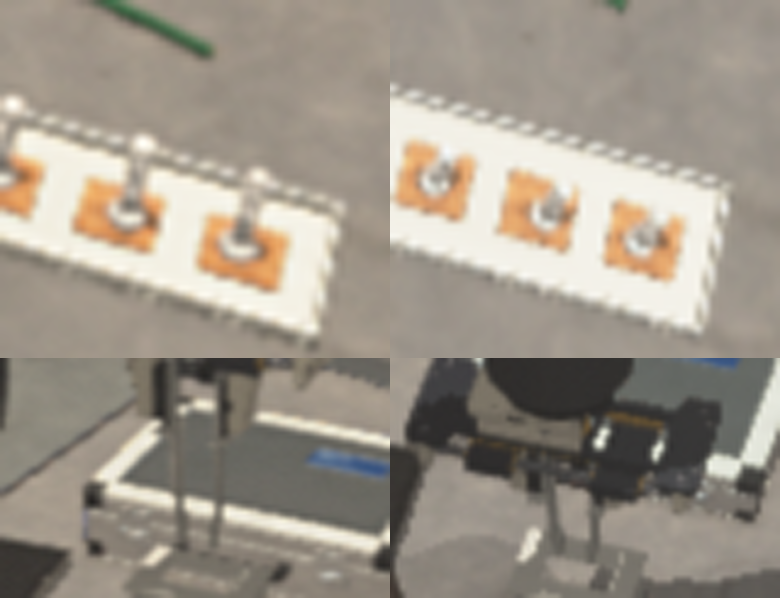

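The bolt stands upright, centred on the third pad like its neighbours. The tongs are above the stand opening at the original gripper pose, so I re-insert them stepwise, checking forces.

```bash
python3 - <<'E'
from h import *
f=lambda: np.mean([bot.read_state()["contact_force"] for _ in range(5)],0)
X,Y=519.5,186.6
f0=f(); ok=1
for z in (255,245,235,215,195,175,160,150,145,142,140,139,138.3):
    bot.line_to([X,Y,z],60); v=f()-f0; print(z,v.round(1))
    if np.linalg.norm(v)>3: ok=0; break
st(); print(ok)
E
```

```text
255 [-1.1 -0.6  1.8]
245 [ 0.  -0.   1.9]
235 [0.2 0.9 1. ]
215 [0.2 0.2 0.2]
195 [0.  0.3 1. ]
175 [ 0.5 -0.   0.3]
160 [0.6 0.9 1. ]
150 [-0.1 -0.5  0.3]
145 [-0.7 -0.3  1.6]
142 [-0.7  0.2  1. ]
140 [-0.2 -0.5  1.3]
139 [-0.5  0.8  1. ]
138.3 [-0.5  0.7  0.4]
t 30.67 tcp [519.5 186.6 138.3] F [-0.3  0.4 -2.9] M [-0.08  0.01  0.06] w 45.8
1
```

```bash
python3 - <<'E'
from h import *
f=lambda: np.mean([bot.read_state()["contact_force"] for _ in range(5)],0)
X,Y=519.5,186.6; f0=f(); z=138.3
while z>135.5:
    z-=.4; bot.line_to([X,Y,z],20); v=f()-f0; print(round(z,1),v.round(1))
    if v[2]>1.8: break
for w in (50,54,58,62): bot.move_gripper(w); print(w,f().round(1))
st()
im=cv2.imread("pics/scene0.png")
bot.move_gripper(87); st()
bot.line_to([X,Y,165],60); st(); bot.line_to([X,Y,260],120); st()
bot.move_ptp([430,420,330],q(9.6)); bot.pause(.3)
ims=[]
for n in CAL:
    a=bot.camera(n)[:,:,::-1].copy(); cv2.imwrite(f"pics/{n}9.png",a); b=cv2.imread(f"pics/{n}0.png")
    ims.append(np.hstack([cv2.resize(v[165:235,275:385],(400,255),interpolation=cv2.INTER_CUBIC) for v in (b,a)]))
cv2.imwrite("pics/l.png",np.vstack(ims)); st()
E
```

```text
137.9 [-0.1 -0.4  2.3]
50 [-0.3  1.8 -1.1]
54 [0.  0.8 0.2]
58 [-0.  -0.3 -0.1]
62 [0.4 0.  0.2]
t 32.32 tcp [519.5 186.6 137.9] F [0.4 0.  0.2] M [-0.04 -0.04  0.02] w 62.0
t 32.98 tcp [519.5 186.6 137.9] F [ 0.1 -0.5 -0.4] M [-0.07  0.02  0.01] w 87.2
t 33.58 tcp [519.5 186.6 165.2] F [ 0.  -0.1 -0.1] M [-0.09  0.03 -0.04] w 87.0
t 34.52 tcp [519.  186.4 259.1] F [-0.2  0.1 -0.1] M [-0.05  0.    0.02] w 87.0
t 35.94 tcp [430.4 419.5 330. ] F [-0.6  0.6 -0.4] M [-0.1  -0.02 -0.01] w 87.4
```

View pics/l.png

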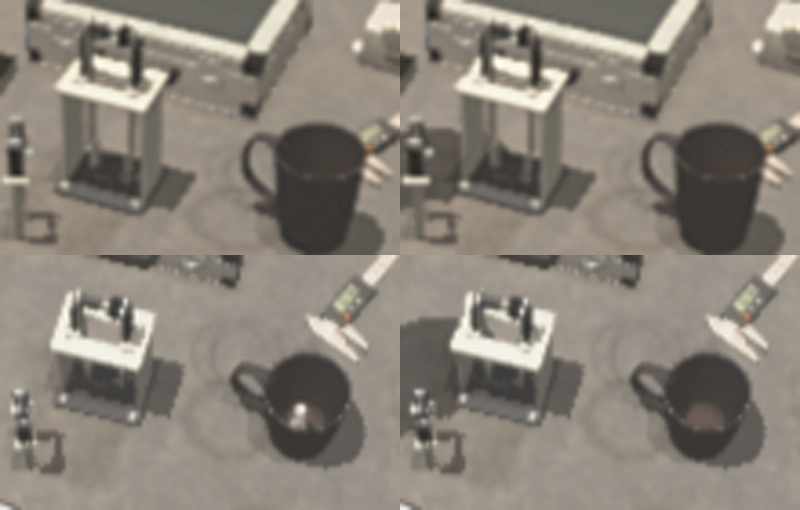

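The before and after pictures match: the tongs hang as they were, the mug has not moved and is empty. I hand the job in.

```bash
python3 -c "
from plant import bot
bot.close_job()"
```

```text
the job is handed in; nothing more can be done
```

The bolt now stands upright on its head on the empty cork pad, and the tongs hang back in their stand. I handed the job in at about 36 s. No verdict was reported.

**What I did:** I took the middle-sized tongs from the stand, pinched the bolt by its shank (35.3 mm finger opening) and lifted it clear of the mug. I lowered it until I felt contact at the expected height, released it, and hung the tongs at the gripper pose where I had taken them.

**Last checks:**
- **Bolt:** the picture shows it upright and close to the middle of the pad, like its neighbours. I judged the centring by eye to about 3 mm and did not measure it again after release.
- **Neighbouring bolts:** both still upright on their pads.
- **Tongs and mug:** the before and after pictures of the stand and mug match in both cameras. The mug is empty, and the force on the gripper fell to about zero when it let go of the tongs.
- **Spanner, screwdriver and pliers:** I did not check these in the final pictures, but the arm stayed well above the bench throughout.

**Disagreements:** the two cameras disagreed by about 6 mm along their viewing direction. I first trusted the scene camera, but the bolt in the tongs later suggested the top camera was nearer. I settled the placing by comparing bolt and pad in the same image. The tongs also seemed to sit several mm off-centre in the gripper, so I returned them at the same gripper pose to cancel that.

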